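# Find the empty tea tin by its heft and put it out for refilling

### The job

One of the four closed tea tins leaning in the coffee stand is empty; they all look alike, so feel for it by lifting them a little. Take the empty one out and stand it gently upright on the blue tray for refilling. Leave the three full ones seated fully down in their own bays, and do not disturb the cake, the sugar jar or the cup stack.

Things in the scene. Friction and masses are not known exactly. Their poses are not given: they have to be found in the camera images.
- stand: coffee-station stand, fixed, 440 mm wide along its y, turned up to 0.2 rad from square. Origin on the table under its middle, x away from the robot, z up. Four tins lean side by side in its trough at y = +144, +48, -48, -144 mm (40 mm free between them). Tin axis from underside to lid: (-0.574, 0, 0.819) in this frame. A seated tin's centre: x = -17, z = 105 mm.
- trough (a point): middle of the trough's floor, 52 mm above the table (axes as the stand's). In each bay a tin has 2 to 3 mm play on every side. Measured along the tin from its underside, the dividers reach up 42 mm, the steel plate on the robot's side, against which the tin leans, 60 mm, and the lip on the far side 18 mm.
- shelf_edge (a point): middle of the lower robot-side edge of the stand's plywood shelf, 240 mm above the table; the shelf runs 112 mm away from the robot, stock on it (lids, stirrers) up to 290 mm high. It bars coming straight down on the tins. Along the tins' own lean, from the robot's side, the way is free: the edge is 70 mm from the tins' axes.
- tin_a: centre of the tin in the first (y = +144 mm) bay: closed, green, brass lid, 56 x 56 mm square, 130 mm tall, like the other three; z runs along it to the lid, x and y square to its sides. It starts leaning 35 degrees, lid towards the robot. Full (a snug carton of tea sachets inside): 0.49 to 0.60 kg in all; empty (one of the four tins, any): 0.20 kg. Looks do not tell.
- tin_b: centre of the tin in the second (y = +48 mm) bay: closed, green, brass lid, 56 x 56 mm square, 130 mm tall, like the other three; z runs along it to the lid, x and y square to its sides. It starts leaning 35 degrees, lid towards the robot. Full (a snug carton of tea sachets inside): 0.49 to 0.60 kg in all; empty (one of the four tins, any): 0.20 kg. Looks do not tell.
- tin_c: centre of the tin in the third (y = -48 mm) bay: closed, green, brass lid, 56 x 56 mm square, 130 mm tall, like the other three; z runs along it to the lid, x and y square to its sides. It starts leaning 35 degrees, lid towards the robot. Full (a snug carton of tea sachets inside): 0.49 to 0.60 kg in all; empty (one of the four tins, any): 0.20 kg. Looks do not tell.
- tin_d: centre of the tin in the fourth (y = -144 mm) bay: closed, green, brass lid, 56 x 56 mm square, 130 mm tall, like the other three; z runs along it to the lid, x and y square to its sides. It starts leaning 35 degrees, lid towards the robot. Full (a snug carton of tea sachets inside): 0.49 to 0.60 kg in all; empty (one of the four tins, any): 0.20 kg. Looks do not tell.
- tray: blue plastic refill tray, fixed, at the left or right of the stand. 210 mm along its x, 170 mm along its y, rim 16 mm high and 6 mm thick, floor 4 mm thick. Origin on the table under its middle, so its floor is at z = 4 mm and a tin standing on it has its centre at 69 mm.
- cake_plate: slice of cake on a white paper plate with a blue pattern, 176 mm across, 50 mm high; loose, on the other side of the stand from the tray. Origin under its middle.
- sugar_jar: white round sugar jar with a steel top, 70 mm across, 113 mm tall, loose, beside the stand's far corner at one side. Origin under its middle.
- cup_stack: stack of six paper cups, 82 mm across, 154 mm tall, loose, light, beside the stand's far corner at the other side. Origin under its middle.
Mind the look-alikes: they are no part of the job. Leave any red or turquoise look-alike of the tin_a alone.

How it is judged (in metres and radians):
At the end, for the whole second after the job is handed in: The tin that weighs only 0.20 kg stands upright (within 0.08 rad) inside the rim of the tray, let go, and is the only thing on it (weight on the tray 1.2 to 3.4 N); the other three tins are within 8 mm of where they began, down in their own bays (((x of tin_a in the frame of tray between -0.078 and 0.078 m and y of tin_a in the frame of tray between -0.058 and 0.058 m and z of tin_a in the frame of tray between 0.063 and 0.075 m and angle between tin_a's own z axis and vertical below 0.08 rad and distance of each of tin_b, tin_c, tin_d from where it was at the start of the episode below 0.008 m) or (x of tin_b in the frame of tray between -0.078 and 0.078 m and y of tin_b in the frame of tray between -0.058 and 0.058 m and z of tin_b in the frame of tray between 0.063 and 0.075 m and angle between tin_b's own z axis and vertical below 0.08 rad and distance of each of tin_a, tin_c, tin_d from where it was at the start of the episode below 0.008 m) or (x of tin_c in the frame of tray between -0.078 and 0.078 m and y of tin_c in the frame of tray between -0.058 and 0.058 m and z of tin_c in the frame of tray between 0.063 and 0.075 m and angle between tin_c's own z axis and vertical below 0.08 rad and distance of each of tin_a, tin_b, tin_d from where it was at the start of the episode below 0.008 m) or (x of tin_d in the frame of tray between -0.078 and 0.078 m and y of tin_d in the frame of tray between -0.058 and 0.058 m and z of tin_d in the frame of tray between 0.063 and 0.075 m and angle between tin_d's own z axis and vertical below 0.08 rad and distance of each of tin_a, tin_b, tin_c from where it was at the start of the episode below 0.008 m)) and contact force between tray and anything else between 1.2 and 3.4 N); the robot touches nothing.
It fails at once if the cake plate, the sugar jar or the cup stack was moved (more than 15 mm) or tipped (distance of any of cake_plate, sugar_jar, cup_stack from where it was at the start of the episode above 0.015 m or angle between cup_stack's own z axis and vertical above 0.2 rad).
It fails at once if a tin was tipped over (more than 75 degrees) (angle between any of tin_a, tin_b, tin_c, tin_d's own z axis and vertical above 1.31 rad).
It fails at once if a tin was dropped or banged down on the tray (moving faster than 0.35 m/s within 20 mm of its floor) ((x of tin_a in the frame of tray between -0.078 and 0.078 m and y of tin_a in the frame of tray between -0.058 and 0.058 m and z of tin_a in the frame of tray below 0.089 m and linear speed of tin_a above 0.35 m/s) or (x of tin_b in the frame of tray between -0.078 and 0.078 m and y of tin_b in the frame of tray between -0.058 and 0.058 m and z of tin_b in the frame of tray below 0.089 m and linear speed of tin_b above 0.35 m/s) or (x of tin_c in the frame of tray between -0.078 and 0.078 m and y of tin_c in the frame of tray between -0.058 and 0.058 m and z of tin_c in the frame of tray below 0.089 m and linear speed of tin_c above 0.35 m/s) or (x of tin_d in the frame of tray between -0.078 and 0.078 m and y of tin_d in the frame of tray between -0.058 and 0.058 m and z of tin_d in the frame of tray below 0.089 m and linear speed of tin_d above 0.35 m/s)).
It also fails if it takes over 72 s, if anything falls off the work surface, if the arm or the gripper's body presses on something with over 40 N, if the wrist force passes 120 N, or if a joint passes its speed limit or range.

### The arm

A 7-joint arm with a two-finger parallel gripper is mounted at the origin on the work surface. World frame = base frame: x ahead of the robot, y to its left, z up, the work surface at z = 0. Lengths are in mm, angles in rad, forces in N, time in s.
With the tool pointing down it reaches from about 425 to 875 mm from the base axis. Payload 9.9 kg.
Tool frame: the origin (TCP) lies on the mounting face of the last link; the fingertips stand 173 mm ahead of it and the grasp point (between the pads) lies 155 mm ahead of it (r.tip_extent is the distance from the TCP to the fingertips, in mm); x points along the fingers, z is the direction in which the jaws open and shut, and the axes are right-handed (so a half turn about x gives the same grasp; the last joint's range is limited). The gripper opens to 85 mm and grips with 20 to 120 N. Pads are 22 mm wide; open, the fingers measure 114 mm over their backs; the gripper's body (76 mm by 85 mm) begins 54 mm behind the grasp point. The pads swing forward as they close: fully open they stand 13 mm farther back than shut.
Start: joints at [-1.229, 0.576, 0.025, 1.437, -0.015, 1.129, -0.057], TCP at [278.804, 614.738, 404.689] pointing down, gripper open.
Joint ranges: [-2.76, 2.76], [-0.34, 2.15], [-1.52, 1.57], [0.19, 2.46], [-1.09, 4.23], [0.17, 1.99], [-2.82, 2.82]. Speed limits (rad/s): [2.22, 2.22, 3.01, 3.01, 3.14, 3.14, 3.14].

### API

Orientations are given as a rotation vector (axis times angle).
In Python, from rig import r gives the robot as it stands.
- The arm moves only by the tool drive_tool, never from a script. Its argument "deltas" is a list of rows, each a list of 5 numbers: the opening, from 0 (shut) to 1 (fully open), then the shift along the tool's x, y, z in cm, then the turn about the tool's x in rad. A call has 1 to 20 rows; each row is the pose to reach, as a shift and turn from the pose commanded when the call began, along the tool's axes at that moment; what a row does not reach only later rows make up. A row lasts 1/8 s, in which the tool goes at most 62.5 mm and 10.7 degrees, less where a joint would pass 70% of its speed; a pose out of reach is approached as far as the arm can. A call with a gripper value outside its range is refused whole. The fingers move at their own pace and stop on an object; the grip force is fixed at half the most. Time passes only in rows, so rows that repeat a pose let the fingers close. It gives the time, the measured TCP pose, the force and the opening at its end, in the units of the state.
- r.observe(): the state, without advancing time (a new reading comes with each control period).
- r.read_camera(name): name is "scene" or "top"; returns a dict with "color" (384x512x3 uint8, blue, green, red), "mtx" (3x3 intrinsics, pixels), "R" (3x3) and "t" (3): a world point X has camera coordinates R X + t. Camera axes: x right, y down, z forward; pixel columns grow to the right and rows downward; lengths in mm; the calibration is good to about 2 mm. A picture is of the moment at which its call begins. There is no depth.
- r.sign_off(): hands the job in, once; it reports no verdict.
Trained networks look in a picture, given as the dict that the camera call returned (one of the last four; its "shot" number tells which), for a name from the list of things; names that differ only in an ending like _2 or _b are one class to them, and where a whole thing is asked for, a point or a joint stands for the part that bears it (a point fixed in the world has none). Each returns a list of dicts, best first, with "p" (0 to 1); they miss things now and then, are a little off and sometimes report something else, mostly with a low value. They report only what shows in the picture. A call takes as long as a camera call. They do not tell look-alikes from the thing itself.
- r.search_frame(target, picture): "extent" ([left, top, right, bottom] in pixels, round what is visible of it).
- r.cut_out(target, picture): "region" (384x512 bool, what is visible of it) and "extent" ([left, top, right, bottom] in pixels, round what is visible of it).
The state is a dict: "time_s": time; "joints": joint angles; "qd": joint speeds; "joint_efforts": joint torques, N m; "tcp_pos": TCP position; "orientation": TCP orientation; "force": force on the tool from outside, world axes, zero at the start; "moment": the same for the moment, N m; "width": finger opening in mm.
Only numpy, scipy, OpenCV 4.12 (cv2) and the standard library are available. Lean on these libraries where they do the work, as an engineer would, in place of code of your own. Each camera call takes 0.05 s, during which the arm holds its last target. There are 200 camera calls.

## Working session

There is one attempt and no reset: what is moved stays moved. The work goes in short steps, Python scripts to look and compute and a tool call to move; the robot and the scene stay as the last step left them, time stands still between calls to the robot, and variables do not carry over. Pictures are saved under pics/ and viewed, about 8 in all and at most 12, crops included, and the job is handed in when it is done.

Besides the shell and the picture viewer there is one more tool, called as name([rows], argument=value, ...), one row to a line, values as JSON. drive_tool: Moves the arm, as the interface text tells. Its arguments: {"type":"object","properties":{"deltas":{"type":"array"}},"required":["deltas"]}

```bash
mkdir -p pics; ls
python3 - <<'E'
from rig import r
import cv2,pickle
o=r.observe();print(o)
d={}
for c in("scene","top"):
    p=r.read_camera(c);cv2.imwrite(f"pics/{c}0.png",p["color"]);print(c,p["mtx"],p["R"],p["t"])
    d[c]=p
    for n in("stand","tin_a","tray","cake_plate","sugar_jar","cup_stack"):
        for q in r.search_frame(n,p): print(c,n,round(q["p"],2),[int(v) for v in q["extent"]])
pickle.dump(d,open("d0.pkl","wb"))
E
```

```text
pics
{'time_s': 0.0, 'joints': array([-1.22881834,  0.57654824,  0.02482187,  1.43790384, -0.01498812,
        1.12899501, -0.05650856]), 'qd': array([ 0.0010935 , -0.00083647,  0.00052767,  0.00083789,  0.00021067,
        0.00173753,  0.00078143]), 'joint_efforts': array([ 8.69829710e-04, -7.65759873e+01,  2.25068316e+00, -2.85950911e+01,
        1.53435068e-02,  1.29390409e-02, -3.45064700e-05]), 'tcp_pos': array([278.70104032, 614.60003145, 403.83254539]), 'orientation': array([-0.89112649,  1.38242668,  0.88952213]), 'force': array([ 0.04574793,  0.85477348, -0.07478862]), 'moment': array([-0.03461378, -0.00684786,  0.00668617]), 'width': 85.28500742864735}
scene [[360.56514784   0.         254.21911509]
 [  0.         360.56514784 192.58993136]
 [  0.           0.           1.        ]] [[ 0.84406877 -0.53614423 -0.00986273]
 [-0.42154553 -0.65205998 -0.63017232]
 [ 0.33143217  0.53606637 -0.77639267]] [-475.63793807  331.86230349  882.79662218]
scene stand 0.67 [228, 94, 366, 283]
scene tin_a 0.98 [234, 138, 273, 169]
scene tin_a 0.94 [242, 161, 286, 193]
scene tin_a 0.94 [258
[... 402 characters left out ...]
           1.        ]] [[ 0.020031   -0.99979426 -0.00319379]
 [-0.98833278 -0.01931875 -0.15107981]
 [ 0.15098703  0.00618281 -0.98851641]] [  1.86138785 546.30437967 953.07734149]
top stand 0.76 [179, 69, 378, 200]
top stand 0.62 [202, 127, 232, 160]
top tin_a 0.89 [273, 142, 299, 178]
top tin_a 0.85 [202, 128, 234, 160]
top tin_a 0.81 [234, 138, 264, 172]
top tin_a 0.78 [250, 227, 299, 248]
top tin_a 0.73 [308, 146, 336, 184]
top tin_a 0.58 [180, 215, 231, 255]
top tray 0.83 [370, 168, 432, 243]
top tray 0.63 [174, 67, 378, 198]
top cake_plate 0.67 [100, 185, 166, 250]
top cake_plate 0.37 [369, 121, 405, 157]
top sugar_jar 0.76 [369, 120, 408, 156]
top cup_stack 0.82 [120, 108, 164, 149]
```

Run:
```python
import cv2,pickle
d=pickle.load(open("d0.pkl","rb"))
cv2.imwrite("pics/s0b.png",cv2.resize(d["scene"]["color"][80:384,110:400],None,fx=2,fy=2,interpolation=cv2.INTER_CUBIC))
cv2.imwrite("pics/t0b.png",cv2.resize(d["top"]["color"][50:270,90:450],None,fx=2.2,fy=2.2,interpolation=cv2.INTER_CUBIC))
```

```text
(no output)
```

View pics/s0b.png

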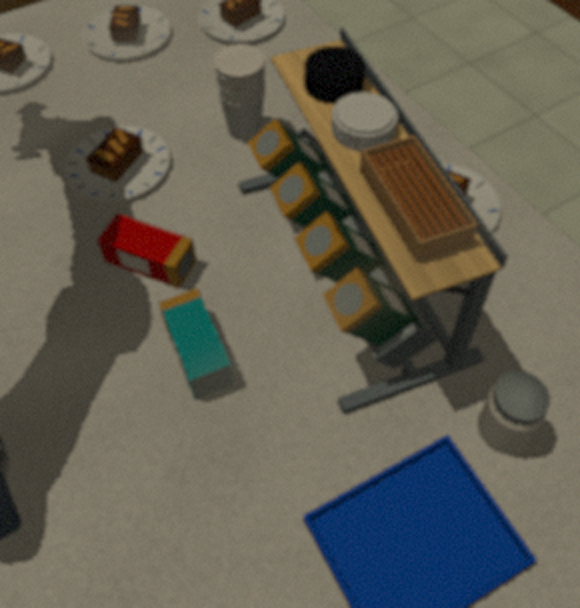

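View pics/t0b.png

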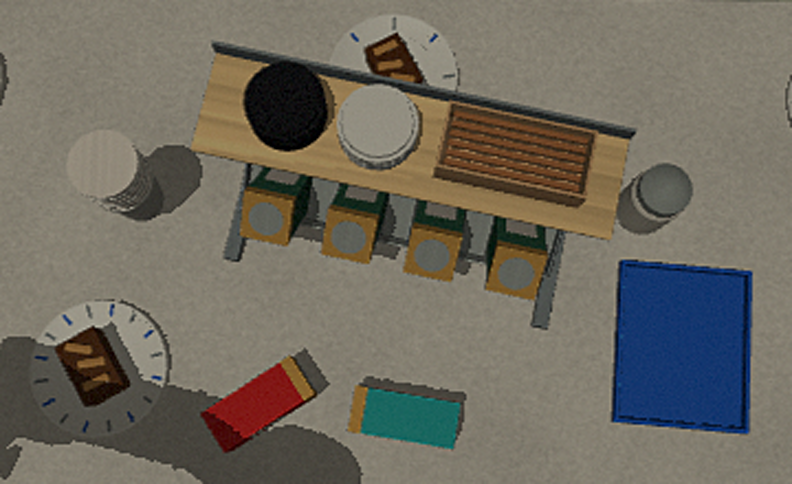

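Both views show the four green tins, with lid discs at about top-crop (266,220), (348,237), (433,257) and (517,272). The blue tray is at right (682,346). The red (265,400) and turquoise (408,415) look-alikes lie on the table and will be left alone. I'll fit the stand and tray poses from the lid discs and tray corners.

```bash
cat > h.py <<'E'
import numpy as np,cv2
from scipy.optimize import least_squares
from scipy.spatial.transform import Rotation as Ro
def proj(p,X):
    c=np.atleast_2d(X)@p["R"].T+p["t"]; u=c@p["mtx"].T; return u[:,:2]/u[:,2:]
def fr(s,X): # s=(x,y,yaw)
    return np.atleast_2d(X)@Ro.from_euler('z',s[2]).as_matrix().T+[s[0],s[1],0]
def ray(p,uv,z):
    d=p["R"].T@np.linalg.solve(p["mtx"],[*uv,1]); o=-p["R"].T@p["t"]; return o+d*(z-o[2])/d[2]
E
python3 - <<'E'
import pickle; from h import *
d=pickle.load(open("d0.pkl","rb"))
o=np.array([-0.89112649,1.38242668,0.88952213]);print(Ro.from_rotvec(o).as_matrix().round(3))
g={"top":[(210.9,150),(248.2,157.7),(286.8,166.8),(325,173.6)],"scene":[(247,153),(258,175.5),(272,200.5),(286.5,229.5)]}
obs={}
for c in g:
    hsv=cv2.cvtColor(d[c]["color"],cv2.COLOR_BGR2HSV);L=[]
    for u,v in g[c]:
        x0,y0=int(u)-10,int(v)-10; P=hsv[y0:y0+21,x0:x0+21]
        m=(P[...,1]<80).astype(np.uint8); n,l,st,ce=cv2.connectedComponentsWithStats(m,connectivity=4)
        k=l[10,10]; L.append((ce[k][0]+x0,ce[k][1]+y0)); print(c,(u,v),np.round(L[-1],1),st[k])
    obs[c]=np.array(L)
ys=[144,48,-48,-144]; M=np.array([[-17-.574*65,y,105+.819*65] for y in ys])
f=lambda s:np.concatenate([(proj(d[c],fr(s,M))-g_[c]).ravel() for c in g])
for g_ in ({c:np.array(g[c]) for c in g},obs):
    q=least_squares(f,[700,0,0]);print("stand",q.x.round(3),q.fun.round(1))
s=q.x
# tray
T=np.array([[105,85,16],[105,-85,16],[-105,-85,16],[-105,85,16]])
tc=np.array([(621,261),(751,271),(748,432),(613,421)])/2.2+[90,50]
sc=np.array([(447,438),(536,561),(305,517)])/2+[110,80]
ft=lambda t:np.concatenate([(proj(d["top"],fr(t,T))-tc).ravel(),(proj(d["scene"],fr(t,T[[0,1,3]]))-sc).ravel()])
q=least_squares(ft,[600,-300,0]);print("tray",q.x.round(3),q.fun.round(1))
# shelf edge
E=fr(s,np.array([[-26,220,240],[-26,-220,240]]));print(E.round(),((proj(d["top"],E)-[90,50])*2.2).round(),((proj(d["scene"],E)-[110,80])*2).round())
E
```

```text
[[-0.001 -0.911  0.413]
 [-0.002  0.413  0.911]
 [-1.    -0.    -0.002]]
top (210.9, 150) [210.2 149. ] [  3   2  16  15 179]
top (248.2, 157.7) [247.9 157.5] [  3   4  15  14 176]
top (286.8, 166.8) [285.7 165.6] [  2   3  16  14 180]
top (325, 173.6) [324.1 173.9] [  1   4  17  15 182]
scene (247, 153) [243.3 151. ] [ 2  3 10 11 86]
scene (258, 175.5) [255.  174.1] [  2   3  11  13 108]
scene (272, 200.5) [268.5 199.9] [  1   3  12  14 129]
scene (286.5, 229.5) [283.9 229. ] [  2   3  13  15 159]
stand [ 6.43816e+02 -1.46650e+01 -1.97000e-01] [ 1.1 -1.4  1.5 -1.   0.9 -2.   1.  -0.5 -2.7 -1.4 -1.5 -0.8 -1.9  0.1
 -1.   0.4]
stand [ 6.41929e+02 -1.05270e+01 -2.00000e-01] [ 0.   0.1  0.  -0.2  0.2 -0.   0.2  0.  -0.2 -0.1  0.1 -0.2  0.  -0.2
 -0.2 -0. ]
tray [ 4.97176e+02 -3.80969e+02 -7.10000e-02] [ 0.4 -0.9  0.9 -0.2  0.8  0.9  0.6  0.3  0.1 -1.9  0.6 -0.  -1.8 -0.4]
[[ 660.  210.  240.]
 [ 573. -221.  240.]] [[188. 157.]
 [608. 247.]] [[265.  60.]
 [405. 303.]]
```

Fit residuals are 0.2 px and the shelf edge reprojects to within about 4 px. Tin rotation is impossible with this interface because the tool stays vertical, so I plan to grip each tin by its robot-side lid corner, in front of the shelf. Next I compute the first move.

```bash
cat >> h.py <<'E'
S=np.array([641.9,-10.5,-0.200]); TR=np.array([497.2,-381.,-0.071])
def cur(o): return o["tcp_pos"],Ro.from_rotvec(o["orientation"]).as_matrix()
def delta(o,frame,x,y,z,yaw=None):
    """cm shift + turn in tool axes to bring the grasp point to (x,y,z) of frame; yaw=world angle of tool z"""
    p,R=cur(o); g=fr(frame,[x,y,z])[0]; t=g+[0,0,155]
    a=np.arctan2(R[1,2],R[0,2]); turn=0 if yaw is None else -((yaw-a+np.pi/2)%np.pi-np.pi/2)
    return (R.T@(t-p)/10).round(2),round(turn,3)
def grasp_in(o,frame):
    p,R=cur(o); g=p+R[:,0]*155-[frame[0],frame[1],0]
    return Ro.from_euler('z',-frame[2]).apply(g).round(1)
E
python3 - <<'E'
from h import *; from rig import r
o=r.observe(); print(grasp_in(o,S))
for x,z in((-74,249),(-74,134),(-68,134)):
    print(x,z,delta(o,S,x,144,z,np.pi/2+S[2]))
E
```

```text
[-480.1  540.6  249.7]
-74 249 (array([  0.07, -48.46, -29.56]), np.float64(-0.226))
-74 134 (array([ 11.57, -48.46, -29.56]), np.float64(-0.226))
-68 134 (array([ 11.57, -49.04, -29.43]), np.float64(-0.226))
```

drive_tool([
  [1, 0, -6, -3.7, 0],
  [1, 0, -12, -7.4, -0.1],
  [1, 0, -18, -11, -0.226],
  [1, 0, -24, -14.7, -0.226],
  [1, 0, -30, -18.3, -0.226],
  [1, 0, -36, -22, -0.226],
  [1, 0, -42, -25.6, -0.226],
  [1, 0, -48.5, -29.6, -0.226],
  [1, 0, -48.5, -29.6, -0.226],
  [1, 0, -48.5, -29.6, -0.226],
])

```text
time_s: 1.95
tcp_pos: [600.5, 139.1, 404.7]
orientation: [-1.057, 1.301, 1.052]
force: [0.2, 0.4, -0.5]
width: 85.5
```

Run:
```python
from h import *; from rig import r
o=r.observe(); print(o["time_s"],grasp_in(o,S),o["force"].round(2))
for x,z in((-74,134),(-68,134)):
    print(x,z,delta(o,S,x,144,z,np.pi/2+S[2]))
```

```text
1.95 [-70.1 138.  249.7] [ 0.23  0.44 -0.45]
-74 134 (array([11.56,  0.39,  0.59]), np.float64(-0.008))
-68 134 (array([11.57, -0.21,  0.59]), np.float64(-0.008))
```

drive_tool([
  [1, 4, 0.4, 0.6, -0.008],
  [1, 8, 0.4, 0.6, -0.008],
  [1, 10, 0.4, 0.6, -0.008],
  [1, 11.5, 0.4, 0.6, -0.008],
  [1, 11.5, 0.4, 0.6, -0.008],
  [1, 11.5, -0.1, 0.6, -0.008],
  [1, 11.5, -0.1, 0.6, -0.008],
])

```text
time_s: 2.82
tcp_pos: [601.1, 150.4, 290.7]
orientation: [-1.067, 1.292, 1.065]
force: [0.8, -0.2, 0.2]
width: 85.4
```

Run:
```python
from h import *; from rig import r
o=r.observe(); print(o["time_s"],grasp_in(o,S),o["force"].round(2))
p=r.read_camera("scene");q=r.read_camera("top")
a=cv2.resize(p["color"][80:260,180:340],None,fx=2.5,fy=2.5,interpolation=cv2.INTER_CUBIC)
b=cv2.resize(q["color"][60:240,170:330],None,fx=2.5,fy=2.5,interpolation=cv2.INTER_CUBIC)
cv2.imwrite("pics/g1.png",np.hstack([a,b]))
```

```text
2.825 [-71.6 149.8 135.7] [ 0.8  -0.16  0.18]
```

View pics/g1.png

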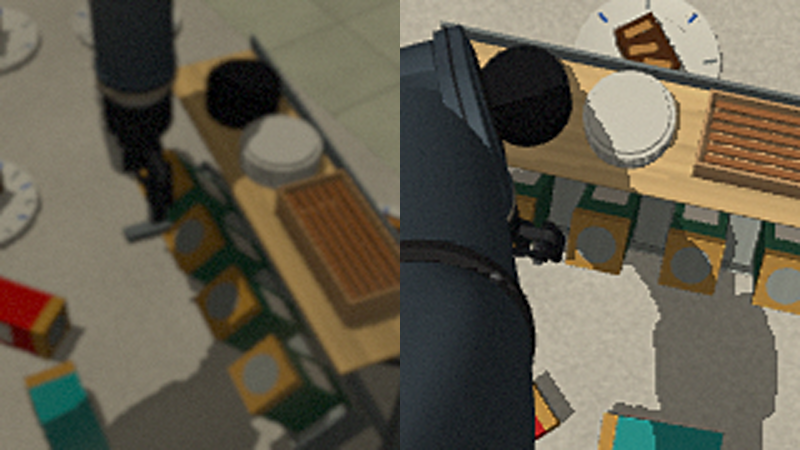

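The scene half shows the gripper at tin_a (about (160,190)) with a clear gap to the shelf, and no contact forces. I'll centre on it and close.

drive_tool([
  [1, 0.1, -0.5, -0.55, 0],
  [1, 0.1, -0.5, -0.55, 0],
  [0, 0.1, -0.5, -0.55, 0],
  [0, 0.1, -0.5, -0.55, 0],
  [0, 0.1, -0.5, -0.55, 0],
  [0, 0.1, -0.5, -0.55, 0],
])

```text
time_s: 3.68
tcp_pos: [604.2, 144.3, 288.9]
orientation: [-1.067, 1.294, 1.067]
force: [-2.2, 0.5, 4.6]
width: 54.9
```

Run:
```python
from h import *; from rig import r
o=r.observe(); print(o["time_s"],grasp_in(o,S),o["force"].round(2),o["moment"].round(2),o["width"])
```

```text
3.675 [-67.7 144.2 133.9] [-2.21  0.52  4.59] [-0.1   0.38 -0.16] 54.94019628924591
```

drive_tool([
  [0, -0.4, 0.28, 0, 0],
  [0, -0.8, 0.57, 0, 0],
  [0, -1.2, 0.86, 0, 0],
  [0, -1.6, 1.15, 0, 0],
  [0, -1.6, 1.15, 0, 0],
  [0, -1.6, 1.15, 0, 0],
  [0, -1.6, 1.15, 0, 0],
])

```text
time_s: 4.55
tcp_pos: [592.9, 146.3, 304.5]
orientation: [-1.067, 1.294, 1.067]
force: [0.2, -0.8, -2.5]
width: 55.1
```

Run:
```python
from h import *; from rig import r
o=r.observe(); print(o["time_s"],grasp_in(o,S),o["force"].round(2),o["moment"].round(2),o["width"])
p=r.read_camera("scene");q=r.read_camera("top")
print(r.observe()["force"].round(2))
a=cv2.resize(p["color"][100:220,200:310],None,fx=3.5,fy=3.5,interpolation=cv2.INTER_CUBIC)
b=cv2.resize(q["color"][90:210,180:290],None,fx=3.5,fy=3.5,interpolation=cv2.INTER_CUBIC)
cv2.imwrite("pics/l1.png",np.hstack([a,b]))
```

```text
4.55 [-79.2 143.9 149.5] [ 0.21 -0.79 -2.5 ] [0.03 0.11 0.03] 55.079239829841825
[-0.69 -0.79 -2.05]
```

View pics/l1.png

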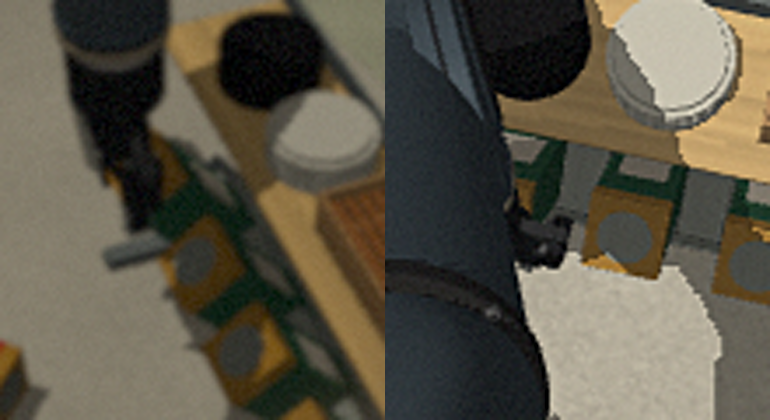

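drive_tool([
  [0, -0.4, 0.28, 0, 0],
  [0, -0.8, 0.57, 0, 0],
  [0, -1.2, 0.86, 0, 0],
  [0, -1.2, 0.86, 0, 0],
  [0, -1.2, 0.86, 0, 0],
])

```text
time_s: 5.28
tcp_pos: [584.5, 148.0, 316.8]
orientation: [-1.067, 1.294, 1.067]
force: [-0.0, -0.8, -2.3]
width: 55.0
```

Run:
```python
from h import *; from rig import r
F=[]
for i in range(8):
    o=r.observe(); F.append(np.r_[o["force"],o["moment"]]); p=r.read_camera("scene")
print(o["time_s"],grasp_in(o,S),np.mean(F,0).round(2),np.std(F,0).round(2),o["width"])
m=r.cut_out("tin_a",p)
for k in m: print(k["p"],k["extent"])
```

```text
5.625 [-87.7 143.9 161.6] [ 0.09 -0.13 -2.12 -0.01  0.11 -0.01] [0.38 0.44 0.42 0.03 0.02 0.04] 55.07919831128123
0.89 [161.4, 187.8, 208.2, 223.0]
0.79 [272.7, 215.4, 319.9, 252.4]
0.73 [259.2, 184.2, 300.5, 222.8]
0.61 [231.9, 132.9, 275.5, 170.7]
0.59 [189.3, 224.3, 226.3, 279.4]
0.55 [246.0, 159.3, 286.8, 190.3]
```

Lifted 36 mm: the load is 2.1 N with 0.11 N·m, which matches 0.20 kg, so tin_a appears to be the empty one. I'll draw it out along its lean, then back away.

drive_tool([
  [0, -1.4, 1.0, 0, 0],
  [0, -2.9, 2.0, 0, 0],
  [0, -4.3, 3.0, 0, 0],
  [0, -5.7, 4.0, 0, 0],
  [0, -6.4, 4.5, 0, 0],
  [0, -6.4, 8, 0, 0],
  [0, -6.4, 11, 0, 0],
  [0, -6.4, 11, 0, 0],
  [0, -6.4, 11, 0, 0],
])

```text
time_s: 6.85
tcp_pos: [477.0, 168.9, 381.0]
orientation: [-1.067, 1.293, 1.066]
force: [-0.4, 0.5, -1.7]
width: 55.3
```

Run:
```python
from h import *; from rig import r
F=[]
for i in range(4):
    o=r.observe(); F.append(np.r_[o["force"],o["moment"]]); p=r.read_camera("scene")
q=r.read_camera("top")
print(o["time_s"],grasp_in(o,S),o["tcp_pos"],np.mean(F,0).round(2),o["width"])
for uv in ((275,231),(299,240),(250,232)): print(ray(q,uv,28).round())
print("target",delta(o,[470,-205,0],0,0,137,np.pi/2-.071))
a=cv2.resize(p["color"][100:260,160:330],None,fx=2.3,fy=2.3,interpolation=cv2.INTER_CUBIC)
b=cv2.resize(q["color"][90:250,170:340],None,fx=2.3,fy=2.3,interpolation=cv2.INTER_CUBIC)
cv2.imwrite("pics/l2.png",np.hstack([a,b]))
```

```text
7.0 [-196.9  142.9  225.6] [477.27394681 168.72174165 380.64149236] [-0.2   0.15 -2.35 -0.01  0.1  -0.01] 54.91733996981474
[422. -26.  28.]
[399. -93.  28.]
[418.  42.  28.]
target (array([  8.87,  -6.44, -36.82]), np.float64(-0.122))
```

View pics/l2.png

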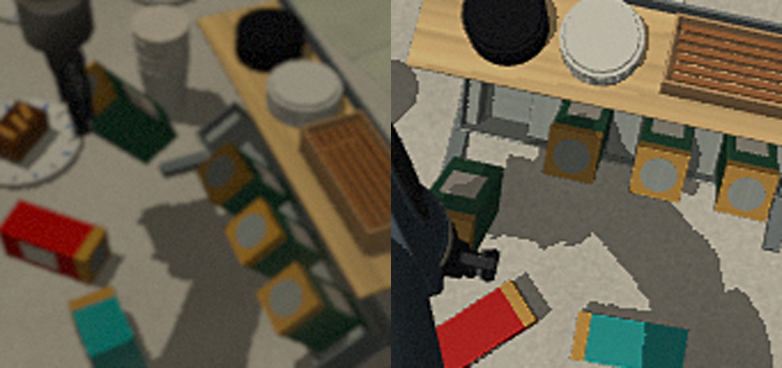

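The tin is out in the gripper and still leaning, with bay a empty behind it. The other three tins and the look-alikes are undisturbed. I'll carry it to free table left of the tray, let it swing upright there just above the table, and only then go to the tray.

Run:
```python
from h import *; from rig import r
import pickle
d=pickle.load(open("d0.pkl","rb"))["top"]
print(ray(d,(540/2.2+90,325/2.2+50),15).round(),"tray left corners",fr(TR,[[105,85,16],[-105,85,16]]).round())
o=r.observe()
for z in (225,140): print(delta(o,[400,-210,0],0,0,z,np.pi/2-.071))
```

```text
[ 519. -197.   15.] tray left corners [[ 608. -304.   16.]
 [ 398. -289.   16.]]
(array([  0.06,   0.32, -38.65]), np.float64(-0.121))
(array([  8.56,   0.32, -38.65]), np.float64(-0.121))
```

drive_tool([
  [0, 0, 0, -5, 0],
  [0, 0, 0.1, -10, 0],
  [0, 0, 0.1, -15, -0.06],
  [0, 0, 0.2, -20, -0.12],
  [0, 0, 0.2, -25, -0.12],
  [0, 0, 0.3, -30, -0.12],
  [0, 0, 0.3, -35, -0.12],
  [0, 0, 0.3, -38.6, -0.12],
  [0, 2, 0.3, -38.6, -0.12],
  [0, 5, 0.3, -38.6, -0.12],
  [0, 8, 0.3, -38.6, -0.12],
  [0, 8, 0.3, -38.6, -0.12],
  [0, 8, 0.3, -38.6, -0.12],
])

```text
time_s: 8.72
tcp_pos: [400.4, -209.7, 301.5]
orientation: [-1.156, 1.242, 1.155]
force: [0.2, -0.2, -1.5]
width: 54.8
```

Run:
```python
from h import *; from rig import r
o=r.observe();print(o["time_s"],grasp_in(o,[0,0,0]),o["force"].round(2),o["moment"].round(2),o["width"],o["joints"].round(2))
p=r.read_camera("scene")
a=cv2.resize(p["color"][150:350,150:370],None,fx=2.7,fy=2.7,interpolation=cv2.INTER_CUBIC)
cv2.imwrite("pics/h1.png",a)
```

```text
8.725 [ 400.5 -209.8  146.5] [ 0.22 -0.2  -1.46] [-0.03  0.07  0.02] 54.805874835749165 [ 0.3   0.4   0.11  2.14 -0.07  0.61  1.96]
```

View pics/h1.png

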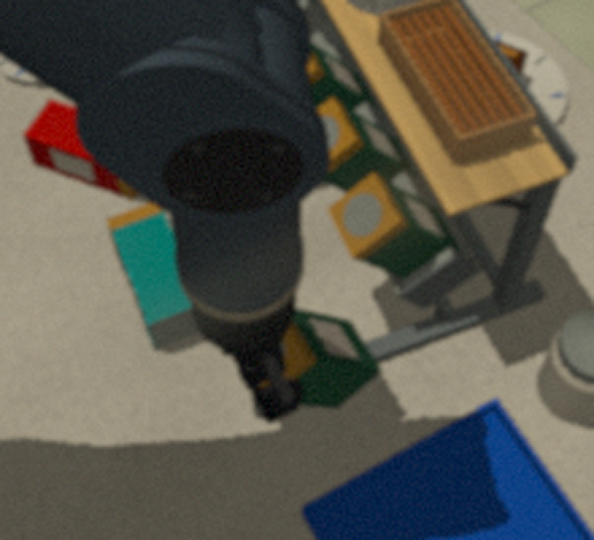

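drive_tool([
  [0, 0.8, 0, 0, 0],
  [0, 1.5, 0, 0, 0],
  [0.6, 1.5, 0, 0, 0],
  [0.62, 1.5, 0, 0, 0],
  [0.64, 1.5, 0, 0, 0],
  [0.64, 1.5, 0, 0, 0],
])

```text
time_s: 9.52
tcp_pos: [400.1, -209.4, 285.8]
orientation: [-1.156, 1.242, 1.156]
force: [-0.4, -0.4, -1.4]
width: 55.0
```

Run:
```python
from h import *; from rig import r
o=r.observe();print(o["time_s"],grasp_in(o,[0,0,0]),o["force"].round(2),o["moment"].round(2),o["width"])
p=r.read_camera("scene")
for i in range(3): print(r.observe()["force"].round(2),r.observe()["moment"].round(2)); r.read_camera("top")
m=r.cut_out("tin_a",p)
for k in m: print(round(k["p"],2),np.round(k["extent"]))
```

```text
9.525 [ 400.1 -209.4  130.8] [-0.38 -0.42 -1.45] [-0.01  0.11 -0.04] 54.959438207752555
[-0.38 -0.15 -1.98] [ 0.06  0.13 -0.04]
[-0.52 -0.46 -2.09] [-0.01  0.07  0.04]
[ 0.27 -0.19 -2.5 ] [ 0.07  0.11 -0.  ]
0.9 [161. 188. 192. 218.]
0.84 [190. 224. 221. 280.]
0.8 [268. 181. 302. 223.]
0.66 [272. 214. 318. 253.]
0.61 [263. 166. 286. 187.]
0.57 [256. 267. 290. 304.]
```

drive_tool([
  [0.645, 0, 0, 0, 0],
  [0.645, 0, 0, 0, 0],
  [0.65, 0, 0, 0, 0],
  [0.65, 0, 0, 0, 0],
])

```text
time_s: 10.28
tcp_pos: [400.0, -209.4, 285.7]
orientation: [-1.156, 1.242, 1.156]
force: [0.1, 0.4, -1.2]
width: 55.6
```

```bash
cat > chk.py <<'E'
from h import *; from rig import r
o=r.observe();print(o["time_s"],grasp_in(o,[0,0,0]),o["width"].round(2))
p=r.read_camera("scene");F=[]
for i in range(4): o=r.observe();F.append(np.r_[o["force"],o["moment"]]); r.read_camera("top")
print(np.mean(F,0).round(2))
for k in r.cut_out("tin_a",p) if 0 else r.search_frame("tin_a",p):
    if k["extent"][1]>240 and k["extent"][0]>225: print(round(k["p"],2),np.round(k["extent"]))
cv2.imwrite("pics/last.png",p["color"])
E
python3 chk.py
```

```text
Traceback (most recent call last):
  File "chk.py", line 2, in <module>
    o=r.observe();print(o["time_s"],grasp_in(o,[0,0,0]),o["width"].round(2))
                                                        ^^^^^^^^^^^^^^^^
AttributeError: 'float' object has no attribute 'round'
```

```bash
sed -i 's/o\["width"\].round(2)/round(o["width"],2)/' chk.py; python3 chk.py
```

```text
10.275 [ 400.  -209.4  130.7] 55.63
[ 0.01 -0.36 -1.82 -0.    0.11 -0.  ]Traceback (most recent call last):
  File "chk.py", line 6, in <module>
    for k in r.cut_out("tin_a",p) if 0 else r.search_frame("tin_a",p):
                                            ~~~~~~~~~~~~~~^^^^^^^^^^^
ValueError: only the last four pictures can be asked about
```

```bash
sed -i 's/range(4)/range(3)/' chk.py; python3 chk.py
```

```text
10.525 [ 400.  -209.4  130.7] 55.79
[-0.63 -0.03 -2.36 -0.    0.1  -0.01]
0.65 [258. 268. 290. 303.]
```

drive_tool([
  [0.653, 0, 0, 0, 0],
  [0.653, 0, 0, 0, 0],
])

```text
time_s: 11.02
tcp_pos: [400.0, -209.4, 285.7]
orientation: [-1.156, 1.242, 1.156]
force: [0.5, -1.0, -1.6]
width: 55.7
```

```bash
python3 chk.py
```

```text
11.025 [ 400.  -209.4  130.7] 55.72
[-0.23  0.08 -1.54  0.01  0.13 -0.03]
0.72 [258. 266. 293. 305.]
```

drive_tool([
  [0.656, 0, 0, 0, 0],
  [0.656, 0, 0, 0, 0],
  [0.658, 0, 0, 0, 0],
  [0.658, 0, 0, 0, 0],
])

```text
time_s: 11.78
tcp_pos: [400.0, -209.4, 285.7]
orientation: [-1.156, 1.242, 1.156]
force: [-0.1, -1.0, 0.3]
width: 56.2
```

```bash
python3 chk.py
```

```text
11.775 [ 400.  -209.4  130.7] 56.15
[-0.17  0.08  0.49 -0.02  0.02  0.  ]
0.91 [259. 262. 287. 313.]
0.61 [351. 263. 384. 306.]
```

Run:
```python
import cv2
a=cv2.imread("pics/last.png")[220:350,200:360]; cv2.imwrite("pics/h2.png",cv2.resize(a,None,fx=4,fy=4,interpolation=cv2.INTER_CUBIC))
```

```text
(no output)
```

View pics/h2.png

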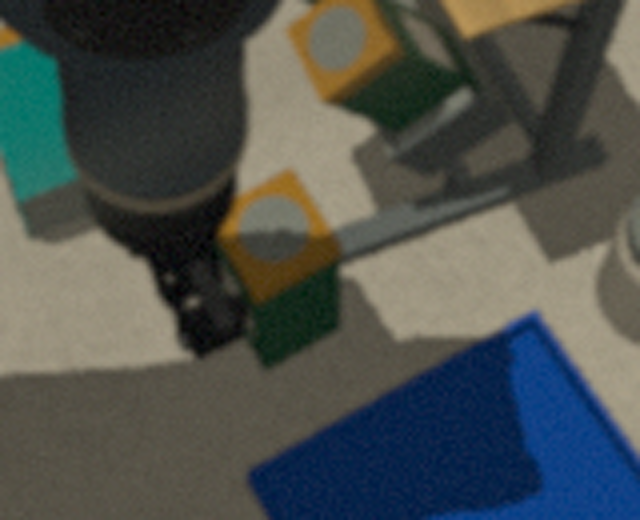

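The tin swung upright and stands on the table: lid at crop (275,230), sides vertical. I'll open, lift clear, and measure it for a clean regrip.

drive_tool([
  [0.75, 0, 0, 0, 0],
  [1, 0, 0, 0, 0],
  [1, 0, 0, 0, 0],
  [1, -4, 0, 0, 0],
  [1, -8, 0, 0, 0],
  [1, -9, 0, 0, 0],
  [1, -9, 0, 0, 0],
])

```text
time_s: 12.9
tcp_pos: [400.0, -209.3, 375.8]
orientation: [-1.157, 1.242, 1.155]
force: [-0.1, 0.3, -0.2]
width: 85.8
```

Run:
```python
from h import *; from rig import r
o=r.observe();print(o["time_s"],grasp_in(o,[0,0,0]),o["force"].round(2))
p=r.read_camera("scene")
cv2.imwrite("pics/last.png",p["color"])
print([(round(k["p"],2),np.round(k["extent"])) for k in r.search_frame("tin_a",p) if k["extent"][1]>240 and k["extent"][0]>225])
hsv=cv2.cvtColor(p["color"],cv2.COLOR_BGR2HSV)
u,v=269,277
x0,y0=u-12,v-12; P=hsv[y0:y0+25,x0:x0+25]
n,l,st,ce=cv2.connectedComponentsWithStats((P[...,1]<90).astype(np.uint8),connectivity=4)
k=l[12,12]; c=ce[k]+[x0,y0]; print(c,st[k]); g=ray(p,c,130); print(g.round(1))
# predicted lid / base corners for upright tin yaw options
for yaw in(-.071,):
    for z in(130,0):print(z,proj(p,fr([g[0],g[1],yaw],[[28,28,z],[28,-28,z],[-28,-28,z],[-28,28,z]])).round(1).tolist())
im=cv2.resize(p["color"][220:350,200:360],None,fx=4,fy=4,interpolation=cv2.INTER_CUBIC)
for z in(130,0):
    q=((proj(p,fr([g[0],g[1],-.071],[[28,28,z],[28,-28,z],[-28,-28,z],[-28,28,z]]))-[200,220]+.5)*4).astype(np.int32)
    cv2.polylines(im,[q],True,(0,0,255),1)
cv2.imwrite("pics/h3.png",im)
print(delta(o,[g[0],g[1],0],0,0,105,np.pi/2-.071))
```

```text
12.9 [ 400.2 -209.4  220.8] [-0.11  0.32 -0.15]
[(0.62, array([257., 262., 289., 315.]))]
[266.94153846 275.49538462] [  0   0  23  25 325]
[ 466.7 -209.1  130. ]
130 [[271.4, 260.6], [283.8, 280.0], [262.2, 291.3], [250.4, 271.0]]
0 [[270.1, 284.5], [281.1, 302.6], [261.8, 313.0], [251.3, 294.2]]
(array([11.59, -6.63,  0.5 ]), np.float64(-0.001))
```

View pics/h3.png

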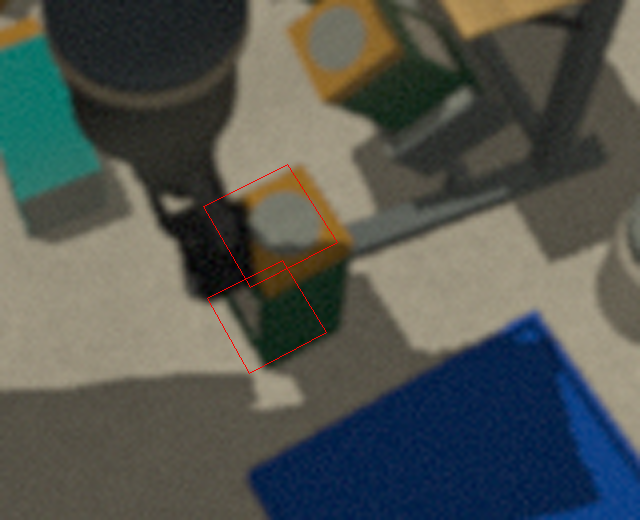

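The fit box is offset because the segmentation leaked into the gripper. The true disc centre is crop (287,219), i.e. pixel (271.6,274.6). Lid and base corners shift alike, so the tin is upright. Now I aim with that pixel.

Run:
```python
from h import *; from rig import r
o=r.observe(); p=r.read_camera("scene"); g=ray(p,(271.6,274.6),130); print(g.round(1))
for z in(130,0): print(((proj(p,fr([g[0],g[1],-.071],[[28,28,z],[28,-28,z],[-28,-28,z]]))-[200,220]+.5)*4).round().tolist())
print(delta(o,[g[0],g[1],0],0,0,220,np.pi/2-.071),delta(o,[g[0],g[1],0],0,0,108,np.pi/2-.071))
```

```text
[ 476.9 -213.   130. ]
[[306.0, 161.0], [356.0, 238.0], [270.0, 283.0]]
[[298.0, 257.0], [343.0, 329.0], [266.0, 370.0]]
(array([-0.04, -7.72,  0.17]), np.float64(-0.001)) (array([11.16, -7.74,  0.17]), np.float64(-0.001))
```

drive_tool([
  [1, 0, -4, 0.1, 0],
  [1, 0, -7.6, 0.1, 0],
  [1, 0, -7.6, 0.1, 0],
  [1, 4, -7.6, 0.1, 0],
  [1, 8, -7.6, 0.1, 0],
  [1, 11.1, -7.6, 0.1, 0],
  [1, 11.1, -7.6, 0.1, 0],
  [0.7, 11.1, -7.6, 0.1, 0],
  [0.65, 11.1, -7.6, 0.1, 0],
  [0, 11.1, -7.6, 0.1, 0],
  [0, 11.1, -7.6, 0.1, 0],
  [0, 11.1, -7.6, 0.1, 0],
])

```text
time_s: 14.55
tcp_pos: [476.1, -214.1, 266.2]
orientation: [-1.158, 1.241, 1.154]
force: [-1.4, -0.2, 6.0]
width: 55.4
```

drive_tool([
  [0, -1, 0, 0, 0],
  [0, -3, 0, 0, 0],
  [0, -6, 0, 0, 0],
  [0, -6, 0, 0, 0],
  [0, -6, 0, 0, 0],
])

```text
time_s: 15.18
tcp_pos: [475.7, -213.7, 324.8]
orientation: [-1.156, 1.242, 1.156]
force: [-0.6, -0.3, -3.1]
width: 55.2
```

Run:
```python
from h import *; from rig import r
o=r.observe(); print(o["time_s"],grasp_in(o,[0,0,0]),grasp_in(o,TR),round(o["width"],1)); F=[]
for i in range(3): F.append(np.r_[r.observe()["force"],r.observe()["moment"]]);p=r.read_camera("scene")
print(np.mean(F,0).round(2))
print(delta(o,TR,0,0,170,np.pi/2-.071),delta(o,TR,0,0,112,np.pi/2-.071))
g=grasp_in(o,[0,0,0]);im=cv2.resize(p["color"][200:350,200:360],None,fx=4,fy=4,interpolation=cv2.INTER_CUBIC)
for z in(22+g[2],g[2]-108):
    q=((proj(p,fr([g[0],g[1],-.071],[[28,28,z],[28,-28,z],[-28,-28,z],[-28,28,z]]))-[200,200]+.5)*4).astype(np.int32)
    cv2.polylines(im,[q],True,(0,0,255),1)
cv2.imwrite("pics/h4.png",im)
```

```text
15.175 [ 475.7 -213.7  169.8] [-33.3 165.4 169.8] 55.2
[-0.25 -0.02 -2.3   0.01 -0.02 -0.  ]
(array([ -0.02,  -3.35, -16.54]), np.float64(-0.001)) (array([  5.78,  -3.34, -16.54]), np.float64(-0.001))
```

View pics/h4.png

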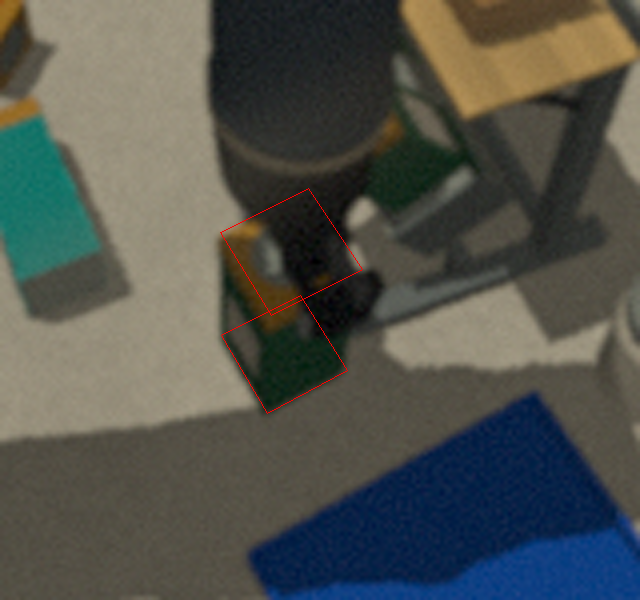

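The tin hangs upright: the base and lid outlines match, the load is 2.3 N and the moment about zero. Now to the tray centre, lowering slowly.

drive_tool([
  [0, 0, -1, -4, 0],
  [0, 0, -2, -8, 0],
  [0, 0, -3, -12, 0],
  [0, 0, -3.3, -16, 0],
  [0, 0, -3.3, -16.5, 0],
  [0, 0, -3.3, -16.5, 0],
  [0, 1.5, -3.3, -16.5, 0],
  [0, 3, -3.3, -16.5, 0],
  [0, 4, -3.3, -16.5, 0],
  [0, 4.5, -3.3, -16.5, 0],
  [0, 4.8, -3.3, -16.5, 0],
  [0, 5.0, -3.3, -16.5, 0],
  [0, 5.1, -3.3, -16.5, 0],
  [0, 5.2, -3.3, -16.5, 0],
  [0, 5.2, -3.3, -16.5, 0],
])

```text
time_s: 17.2
tcp_pos: [497.0, -380.8, 272.8]
orientation: [-1.156, 1.242, 1.156]
force: [-0.5, 0.4, -2.1]
width: 55.0
```

Run:
```python
from h import *; from rig import r
o=r.observe(); print(o["time_s"],grasp_in(o,TR),round(o["width"],1)); F=[]
for i in range(4): F.append(np.r_[r.observe()["force"],r.observe()["moment"]]);p=r.read_camera("scene")
print(np.mean(F,0).round(2))
```

```text
17.2 [ -0.2   0.2 117.8] 55.0
[-0.19  0.04 -1.52 -0.   -0.01 -0.  ]
```

Still hanging; I'll lower in 0.5–1 mm steps and watch the force.

drive_tool([
  [0, 0.05, 0, 0, 0],
  [0, 0.1, 0, 0, 0],
  [0, 0.15, 0, 0, 0],
  [0, 0.2, 0, 0, 0],
  [0, 0.2, 0, 0, 0],
])

```text
time_s: 18.02
tcp_pos: [497.0, -380.8, 270.7]
orientation: [-1.156, 1.242, 1.156]
force: [-0.6, -0.0, -2.2]
width: 55.1
```

drive_tool([
  [0, 0.05, 0, 0, 0],
  [0, 0.1, 0, 0, 0],
  [0, 0.1, 0, 0, 0],
])

```text
time_s: 18.4
tcp_pos: [497.0, -380.8, 270.3]
orientation: [-1.156, 1.242, 1.156]
force: [-1.7, 1.1, 5.7]
width: 55.0
```

Contact (+5.7 N). I'll release gradually, then withdraw straight up.

drive_tool([
  [0.64, 0, 0, 0, 0],
  [0.65, 0, 0, 0, 0],
  [0.655, 0, 0, 0, 0],
  [0.66, 0, 0, 0, 0],
  [0.68, 0, 0, 0, 0],
  [0.75, 0, 0, 0, 0],
  [0.9, 0, 0, 0, 0],
  [1, 0, 0, 0, 0],
  [1, 0, 0, 0, 0],
  [1, -3, 0, 0, 0],
  [1, -7, 0, 0, 0],
  [1, -12, 0, 0, 0],
  [1, -12, 9, 5, 0],
  [1, -12, 9, 10, 0],
  [1, -12, 9, 16, 0],
  [1, -12, 9, 16, 0],
])

```text
time_s: 20.4
tcp_pos: [418.4, -211.2, 390.1]
orientation: [-1.159, 1.239, 1.16]
force: [-0.4, -0.2, 0.5]
width: 85.2
```

Run:
```python
from h import *; from rig import r
import pickle
d=pickle.load(open("d0.pkl","rb"))
o=r.observe(); print(o["time_s"],o["tcp_pos"],o["force"].round(2))
p=r.read_camera("scene");q=r.read_camera("top"); I=[]
for c,pic,(y,x) in(("s",p,(130,200)),("t",q,(90,240))):
    im=cv2.resize(pic["color"][y:y+250,x:x+195],None,fx=2,fy=2,interpolation=cv2.INTER_CUBIC)
    for z in(134,4):
        k=((proj(pic,fr(TR,[[28,28,z],[28,-28,z],[-28,-28,z],[-28,28,z]]))-[x,y]+.5)*2).astype(np.int32)
        cv2.polylines(im,[k],True,(0,0,255),1)
    I.append(im)
cv2.imwrite("pics/f1.png",np.hstack(I))
for n in("cake_plate","sugar_jar","cup_stack"):
    print(n,[np.round(r.search_frame(n,x)[0]["extent"]) for x in(p,q) if r.search_frame(n,x)])
# lids of b,c,d against the fit
M=fr(S,[[-54.3,y,158.2] for y in(48,-48,-144)])
for x in(p,q):
    hsv=cv2.cvtColor(x["color"],cv2.COLOR_BGR2HSV)
    for uv in proj(x,M):
        a,b=np.round(uv).astype(int)-10; m=(hsv[b:b+21,a:a+21,1]<80).astype(np.uint8)
        n,l,st,ce=cv2.connectedComponentsWithStats(m,connectivity=4);k=l[10,10];print(uv.round(1),(ce[k]+[a,b]).round(1),st[k][4])
```

```text
20.4 [ 418.42562098 -211.15021611  390.10056053] [-0.41 -0.21  0.5 ]
cake_plate [array([144., 145., 187., 180.]), array([273., 142., 300., 180.])]
sugar_jar [array([372., 121., 408., 157.])]
cup_stack [array([121., 108., 161., 151.])]
[255.1 173.9] [254.8 174.6] 296
[268.5 199.8] [273.7 200. ] 147
[283.7 229. ] [283.8 229.1] 160
[247.9 157.3] [248.  157.5] 177
[285.9 165.6] [285.7 165.7] 181
[324.2 174. ] [324.1 173.9] 182
```

View pics/f1.png

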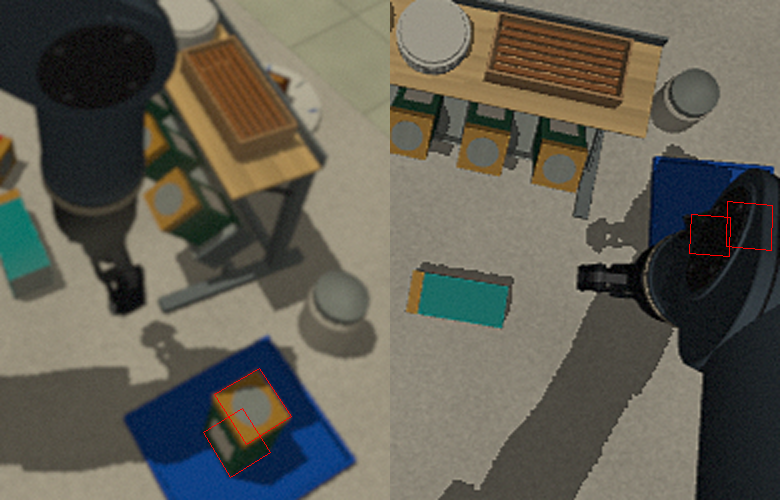

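The tin stands upright and released at the tray centre, with its outline on the predicted box, and the robot is clear of everything. The lids of tins b, c and d are within 0.3 px of the original fit in the top view.

```bash
python3 -c "
from rig import r
print(r.observe()['force'].round(2)); print(r.sign_off())"
```

```text
[ 0.24 -0.33  0.19]
the job is handed in; nothing more can be done
None
```

The empty tin was tin_a, in the +144 mm bay. It now stands upright and released near the middle of the blue tray, and I handed the job in at about 20 s with the arm clear.

- **Finding it:** lifting it a little showed a load of about 2.1 N, matching the 0.20 kg tin, so I never had to lift the other three.
- **Turning it upright:** the interface only turns the tool about its own vertical axis. I carried the tin to free table beside the tray and loosened the grip so it swung upright. It ended about 55 mm farther from the robot than I expected, still upright. I regripped it and lowered it slowly onto the tray.
- **Last checks:** the tin's outline matches an upright tin at the tray centre. The lids of tins b, c and d are within 0.3 px of their original fit in the top camera, well inside the 8 mm limit. The force on the tool was about zero.
- **Checks that disagreed:**
  - The scene-camera lid readings for b and c were unreliable because their blob sizes were wrong, with c about 5 px off, so I relied on the top view.
  - The cake detection in the top view picked out a tin instead of the cake. The scene view showed the cake plate in place, within about 7 px at one edge of its box.
  - The cup stack and sugar jar were found only in the top camera, within 3 px of where they began.

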